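Vent the pressure-filter holder and slacken its wing knobs crosswise

ROBOT

A 7-joint arm with a two-finger parallel gripper is mounted at the origin on the work surface. World frame = base frame: x ahead of the robot, y to its left, z up, the work surface at z = 0. Lengths are in m, angles in rad, forces in N, time in s.
With the tool pointing down it reaches from about 0.425 to 0.875 m from the base axis. Payload 4.7 kg.
Tool frame: the origin (TCP) lies on the centre line of the jaws, within the pads' length; the fingertips stand 19 mm ahead of it and the grasp point (between the pads) is the TCP; x points along the fingers, z is the direction in which the jaws open and shut, and the axes are right-handed (so a half turn about x gives the same grasp; the last joint's range is limited). The gripper opens to 87 mm and grips with 3 to 60 N. Pads are 19 mm wide; open, the fingers measure 117 mm over their backs; the gripper's body (75 mm by 190 mm) begins 51 mm behind the grasp point.
Start: joints at [-1.133, 0.321, -0.07, 1.45, 0.023, 1.371, -0.057], TCP at [0.267, 0.593, 0.242] pointing down, gripper open.
Joint ranges: [-2.86, 2.86], [-0.3, 2.09], [-1.38, 1.24], [0.06, 2.45], [-1.56, 4.7], [0.09, 2.05], [-2.69, 2.69]. Speed limits (rad/s): [2.57, 2.57, 3.14, 3.14, 3.14, 3.14, 3.14].

INTERFACE

Orientations are given as a rotation vector (axis times angle).
In Python, from bench import get_state, get_image, camera_info, close_job gives the robot as it stands.
- The arm moves only by the tool jog_arm, never from a script. Its argument "targets" is a list of rows, each a list of 7 numbers: the turn, a rotation vector about the tool's x, y, z in degrees, then the shift along the tool's x, y, z in cm, then the finger opening in cm, from 0 to 8.7. In form: [[wx, wy, wz, tx, ty, tz, jaw], ...]. A call has 1 to 10 rows; each row shifts and turns the commanded pose from where the row before left it, along the tool's axes as they then stand; what a row does not reach is not made up. A row lasts 1/8 s, in which the tool goes at most 62.5 mm and 10.7 degrees, less where a joint would pass 70% of its speed; a pose out of reach is approached as far as the arm can. A call is refused whole if a number of a shift passes 6.25 or a number of a turn 10.7, either way. A call with a gripper value outside its range is refused whole. The fingers move at their own pace and stop on an object; "squeeze" is the grip in N (left out, the last holds). Time passes only in rows, so rows that do not move let the fingers close. It gives the time, the measured TCP pose, the force and the opening at its end, in the units of the state.
- get_state(): the state, without advancing time (a new reading comes with each control period).
- get_image(name): name is "scene" or "top" or "wrist"; returns (picture, depth): 400x640x3 uint8, red, green, blue; 400x640 float32, m along the optical axis (not along the pixel's ray), 0 where there is no reading.
- camera_info(name): a dict with "intrinsics" (3x3 intrinsics, pixels), "world_from_camera" (4x4, takes a point from camera to world coordinates); the wrist camera has in their place "mount" (4x4, takes a point from camera to tool coordinates, whose origin is the TCP and whose axes are the tool frame's). Camera axes: x right, y up, looking along -z (the intrinsics and any distortion apply to the point x, -y, -z); pixel columns grow to the right and rows downward; lengths in m; the calibration is good to about 2 mm. A picture is of the moment at which its call begins: read the wrist's pose just before it. camera_info takes no time and is no camera call.
- close_job(): hands the job in, once; it reports no verdict.
The state is a dict: "time": time; "joint_positions": joint angles; "qd": joint speeds; "joint_torque": joint torques, N m; "position": TCP position; "tool_rot": TCP orientation; "ft_force": force on the tool from outside, world axes, zero at the start; "torque": the same for the moment, N m; "grip_width": opening from 0.0 (shut) to 1.0 (fully open).
Only numpy, scipy, OpenCV 4.12 (cv2) and the standard library are available. Lean on these libraries where they do the work, as an engineer would, in place of code of your own. Each camera call takes 0.05 s, during which the arm holds its last target.

TASK

The filtration run is over and the filter holder has to be made safe before it is opened. First let the pressure off by opening its vent valve fully; then slacken the four wing knobs by one quarter turn each, crosswise: begin with any knob, next the one opposite it, then the other two. Leave everything else on the bench where it stands.

Things in the scene. Friction and masses are not known exactly. Their poses are not given: they have to be found in the camera images.
- holder: steel filter holder, fixed to the bench on three legs: two round plates 176 mm wide, cover top at z = 124 mm. Origin: centre axis at bench level. A level pipe crosses the cover along its x: inlet plug at -x, vent valve at +x (stem at x = 45 mm, open end at 79 mm). Four knobs at a radius of 97 mm, at 45 (a), 135 (b), 225 (c), 315 degrees (d): a is opposite c, b opposite d
- vent_stem (a point): vent valve lever: black bar 62 x 12 x 16 mm high, turning level about the valve's upright stem. Point: on the stem axis, at half the bar's height, 182 mm above the bench; x along the bar to its long end (50 mm from the stem; 12 mm the other way), z up. Valve body below: 17 mm wide, top 21 mm under this point. Pinch it across over the stem and twist, or push the long end; 0.15 N m, stays put
- vent (a joint): vent valve angle, rad: 0 shut (bar crosswise to the pipe), 1.57 fully open at its stop (bar in line with the pipe, long end outwards over the valve's open end); it opens anticlockwise seen from above
- knob_a_grip (a point): black wing knob a: two-winged bar with flat sides, 12 mm thick, 50 mm over the wings, 26 mm tall, on a round collar 23 mm wide and 9 mm high that stands 2 mm above the holder's ear. Point: on the turning axis, 20 mm above the collar's foot, 13 mm below the wing tips, 146 mm above the bench; x along the wings, z up. Each knob starts at its own angle
- knob_a (a joint): how far knob a has been turned since the start, rad: 0 at the start, growing anticlockwise seen from above (looser); needs about 0.2 N m, has no stop and stays where it is left; its height does not change
- knob_b_grip (a point): black wing knob b: two-winged bar with flat sides, 12 mm thick, 50 mm over the wings, 26 mm tall, on a round collar 23 mm wide and 9 mm high that stands 2 mm above the holder's ear. Point: on the turning axis, 20 mm above the collar's foot, 13 mm below the wing tips, 146 mm above the bench; x along the wings, z up. Each knob starts at its own angle
- knob_b (a joint): how far knob b has been turned since the start, rad: 0 at the start, growing anticlockwise seen from above (looser); needs about 0.2 N m, has no stop and stays where it is left; its height does not change
- knob_c_grip (a point): black wing knob c: two-winged bar with flat sides, 12 mm thick, 50 mm over the wings, 26 mm tall, on a round collar 23 mm wide and 9 mm high that stands 2 mm above the holder's ear. Point: on the turning axis, 20 mm above the collar's foot, 13 mm below the wing tips, 146 mm above the bench; x along the wings, z up. Each knob starts at its own angle
- knob_c (a joint): how far knob c has been turned since the start, rad: 0 at the start, growing anticlockwise seen from above (looser); needs about 0.2 N m, has no stop and stays where it is left; its height does not change
- knob_d_grip (a point): black wing knob d: two-winged bar with flat sides, 12 mm thick, 50 mm over the wings, 26 mm tall, on a round collar 23 mm wide and 9 mm high that stands 2 mm above the holder's ear. Point: on the turning axis, 20 mm above the collar's foot, 13 mm below the wing tips, 146 mm above the bench; x along the wings, z up. Each knob starts at its own angle
- knob_d (a joint): how far knob d has been turned since the start, rad: 0 at the start, growing anticlockwise seen from above (looser); needs about 0.2 N m, has no stop and stays where it is left; its height does not change
- beaker: low glass beaker under the holder's outlet, 68 mm wide, 42 mm tall; origin at the centre of its foot; not part of the job
- dish: flat round dish 92 mm wide, 15 mm tall, beside the holder; origin at the centre of its foot; not part of the job
- forceps: steel forceps 131 mm long lying beside the holder, 9 mm tall; origin under its middle; not part of the job
- reagent: amber bottle with a blue cap, 68 mm wide, 125 mm tall; origin at the centre of its foot; not part of the job
- jar: clear jar with a white cap, 64 mm wide, 95 mm tall; origin at the centre of its foot; not part of the job
- tipbox: blue box with a clear lid, 85 x 120 mm, 80 mm tall; origin at the centre of its foot; not part of the job
- wellplate: white and clear well plate 86 x 128 mm, 14 mm tall; origin at the centre of its foot; not part of the job

How it is judged:
By the outcome, as a careful person would: the job done as asked, in the order asked, and still so for the second after the job is handed in, with the robot touching nothing.
It also fails if it takes over 72 s, if anything falls off the work surface, if the arm or the gripper's body presses on something with over 40 N, if the wrist force passes 120 N, or if a joint passes its speed limit or range.

## Working session

There is one attempt and no reset: what is moved stays moved. The work goes in short steps, Python scripts to look and compute and a tool call to move; the robot and the scene stay as the last step left them, time stands still between calls to the robot, and variables do not carry over. Pictures are saved under pics/ and viewed, and the job is handed in when it is done.

Besides the shell and the picture viewer there is one more tool, called after "Request:" as name([rows], argument=value, ...), one row to a line, values as JSON. jog_arm: Moves the arm, as the interface text tells. Its arguments: {"type":"object","properties":{"targets":{"type":"array"},"squeeze":{"type":"number"}},"required":["targets"]}

```bash
ls; mkdir -p pics; python3 - <<'E'
from bench import *
import cv2,numpy as np
print(get_state())
for n in ["scene","top","wrist"]:
    i=camera_info(n);print(n,{k:(np.round(v,4).tolist() if not isinstance(v,str) else v) for k,v in i.items()})
    p,d=get_image(n);cv2.imwrite(f"pics/{n}0.png",p[:,:,::-1]);np.save(f"{n}0.npy",d)
E
```

```text
pics
{'time': 0.0, 'joint_positions': array([-1.13290691,  0.32183682, -0.07007169,  1.4517036 ,  0.02259168,
        1.37080522, -0.05688986]), 'qd': array([ 5.34625603e-04, -3.57961000e-04, -8.31024299e-04,  1.08156099e-03,
        1.86145158e-03,  1.66267547e-03,  9.87398504e-05]), 'joint_torque': array([ 6.48045370e-04, -4.91283488e+01, -4.03469000e-01, -3.12522089e+01,
       -6.38068607e-02,  4.41410369e-02,  2.08013134e-04]), 'position': array([0.26712092, 0.59198982, 0.24043805]), 'tool_rot': array([-0.8927942 ,  1.38201296,  0.89090979]), 'ft_force': array([ 0.48231836, -0.34651366,  0.30321817]), 'torque': array([-0.03687463, -0.05936767,  0.00581068]), 'grip_width': 1.0001615495325202}
scene {'intrinsics': [[399.5137, 0.0, 319.4614], [0.0, 399.5137, 200.3259], [0.0, 0.0, 1.0]], 'world_from_camera': [[-0.7452, -0.3701, 0.5547, 1.1466], [0.6667, -0.426, 0.6115, 0.6753], [0.01, 0.8256, 0.5642, 0.7286], [0.0, 0.0, 0.0, 1.0]]}
top {'intrinsics': [[513.2038, 0.0, 321.7602], [0.0, 513.2038, 203.3372], [0.0, 0.0, 1.0]], 'world_from_camera': [[0.0111, 0.9975, -0.0704, 0.4039], [-0.9999, 0.0117, 0.0084, 0.0035], [0.0092, 0.0703, 0.9975, 1.9352], [0.0, 0.0, 0.0, 1.0]]}
wrist {'intrinsics': [[282.9052, 0.0, 318.3227], [0.0, 282.9052, 202.1305], [0.0, 0.0, 1.0]], 'mount': [[0.0001, 0.2495, -0.9684, -0.1438], [-0.0002, 0.9684, 0.2495, 0.0681], [1.0, 0.0001, 0.0002, 0.0012], [0.0, 0.0, 0.0, 1.0]]}
```

View pics/scene0.png

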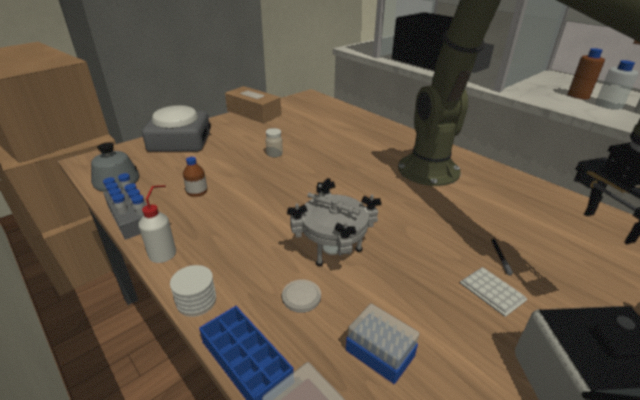

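View pics/top0.png

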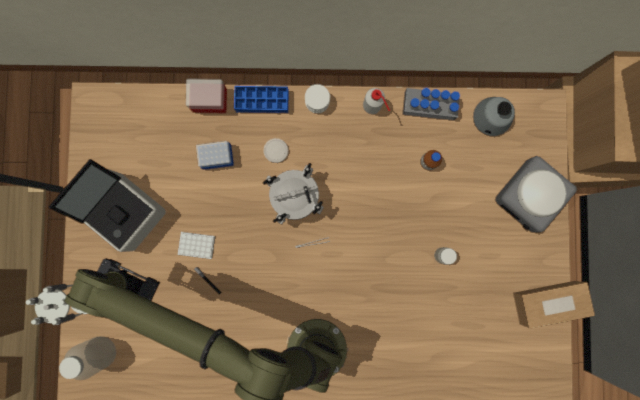

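View pics/wrist0.png

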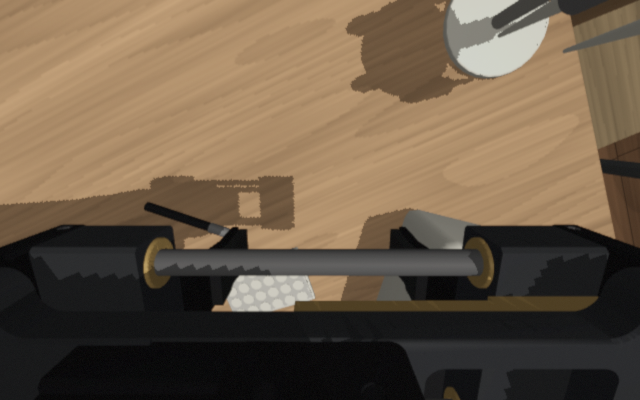

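The scene view shows the holder near pixel (337,218) and the top view shows it near (294,194). I'll enlarge both.

```bash
python3 - <<'E'
import cv2,numpy as np
a=cv2.imread("pics/scene0.png")[170:275,275:395];b=cv2.imread("pics/top0.png")[150:235,250:340]
cv2.imwrite("pics/zs0.png",cv2.resize(a,None,fx=5.5,fy=5.5,interpolation=cv2.INTER_CUBIC))
cv2.imwrite("pics/zt0.png",cv2.resize(b,None,fx=7,fy=7,interpolation=cv2.INTER_CUBIC))
E
```

```text
(no output)
```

View pics/zs0.png

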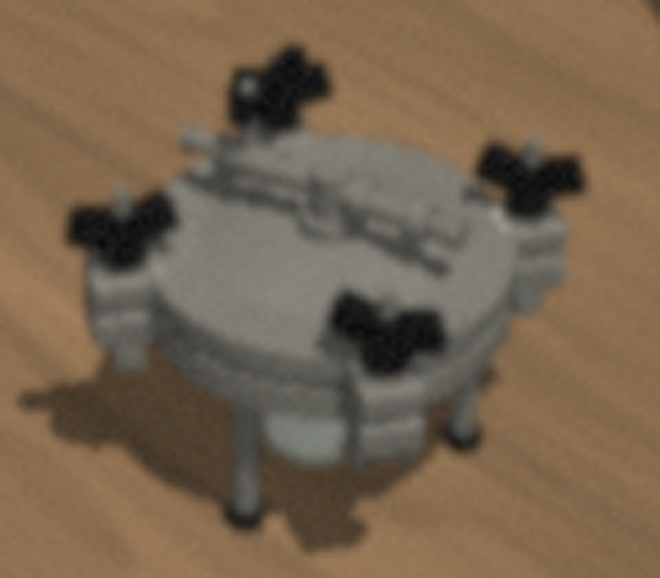

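View pics/zt0.png

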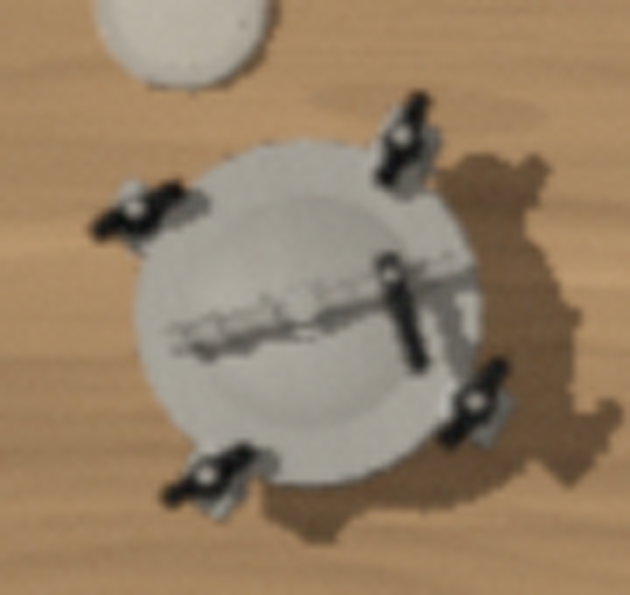

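```bash
cat > h.py <<'E'
import numpy as np,cv2
from scipy.spatial.transform import Rotation as R
from bench import *
def cam(name,state=None):
    i=camera_info(name)
    if name=="wrist":
        T=np.eye(4);T[:3,:3]=R.from_rotvec(state["tool_rot"]).as_matrix();T[:3,3]=state["position"]
        return np.array(i["intrinsics"]),T@np.array(i["mount"])
    return np.array(i["intrinsics"]),np.array(i["world_from_camera"])
def ray(K,T,uv):
    uv=np.atleast_2d(np.asarray(uv,float))
    d=np.c_[(uv[:,0]-K[0,2])/K[0,0],-(uv[:,1]-K[1,2])/K[1,1],-np.ones(len(uv))]@T[:3,:3].T
    return T[:3,3],d
def plane(K,T,uv,z):
    o,d=ray(K,T,uv); return o+d*((z-o[2])/d[:,2])[:,None]
def proj(K,T,p):
    p=np.atleast_2d(p); c=(p-T[:3,3])@T[:3,:3]
    return np.c_[K[0,0]*c[:,0]/-c[:,2]+K[0,2],K[1,1]*-c[:,1]/-c[:,2]+K[1,2]]
def blobs(img,v=45,amin=20):
    m=(img.max(2)<v).astype(np.uint8)
    n,l,s,c=cv2.connectedComponentsWithStats(m)
    return [(l==k,s[k],c[k]) for k in range(1,n) if s[k][4]>=amin],m
E
python3 - <<'E'
from h import *
K,T=cam("top")
img=cv2.imread("pics/top0.png")
b,m=blobs(img[150:235,250:340],60,10)
for mk,s,c in b:
    ys,xs=np.nonzero(mk);P=plane(K,T,np.c_[xs+250,ys+150],0.155)[:,:2]
    w,V=np.linalg.eigh(np.cov(P.T));v=V[:,1]
    print(s[4],c+[250,150],P.mean(0).round(4),np.degrees(np.arctan2(v[1],v[0])).round(1),4*np.sqrt(w))
E
```

```text
33 [307.36363636 170.45454545] [0.644  0.0401] 157.6 [0.01515196 0.05465777]
40 [269.9   180.225] [0.6081 0.1701] 119.2 [0.01684956 0.05053338]
27 [307.48148148 195.22222222] [0.5572 0.0385] -162.6 [0.01091318 0.05047298]
47 [317.44680851 207.27659574] [0.5156 0.0033] 147.8 [0.01687662 0.06023578]
37 [280.13513514 217.72972973] [0.4778 0.1323] 121.6 [0.01542525 0.05294772]
```

```bash
python3 - <<'E'
from h import *
s=get_state();M=R.from_rotvec(s["tool_rot"]).as_matrix();print(M.round(3))
for k in (1,2): print(np.degrees(np.arctan2(M[1,k],M[0,k])))
p=np.array([0.561,0.0865,0.33]);print((M.T@(p-s["position"])*100).round(2))
E
```

```text
[[-0.001 -0.912  0.411]
 [-0.001  0.411  0.912]
 [-1.    -0.    -0.001]]
155.71762601425766
65.71761812845904
[ -8.87 -47.57 -34.02]
```

Request:
jog_arm([
  [0,0,0,-0.9,-4.15,-3.92,8.7],
  [0,0,0,-0.9,-4.15,-3.92,8.7],
  [0,0,0,-0.9,-4.15,-3.92,8.7],
  [0,0,0,-0.9,-4.15,-3.92,8.7],
  [0,0,0,-0.9,-4.15,-3.92,4],
  [0,0,0,-0.9,-4.15,-3.92,4],
  [0,0,0,-0.9,-4.15,-3.92,4],
  [0,0,0,-0.9,-4.15,-3.92,4],
  [0,0,0,-0.9,-4.15,-3.92,4],
  [0,0,0,-0.9,-4.15,-3.92,4],
])

```text
time: 1.4
position: [0.4847, 0.0627, 0.3318]
tool_rot: [-0.892, 1.38, 0.892]
ft_force: [1.0, 1.5, -0.1]
grip_width: 0.48
```

Request:
jog_arm([
  [10.7,0,0,0,0,0,4],
  [10.7,0,0,0,0,0,4],
  [10.7,0,0,0,0,0,4],
  [10.7,0,0,0,0,0,4],
  [10.7,0,0,0,0,0,4],
  [10.7,0,0,0,0,0,4],
  [10.7,0,0,0,0,0,4],
  [10.7,0,0,0,0,0,4],
  [10.7,0,0,0,0,0,4],
  [10.7,0,0,0,0,0,4],
])

```text
time: 2.65
position: [0.4842, 0.0645, 0.3313]
tool_rot: [0.568, 1.495, -0.569]
ft_force: [0.4, 0.3, -0.9]
grip_width: 0.464
```

Request:
jog_arm([
  [10.7,0,0,0,0,0,4],
  [10.7,0,0,0,0,0,4],
  [10.7,0,0,0,0,0,4],
  [0,0,0,0,0,0,4],
])

```text
time: 3.15
position: [0.4842, 0.0644, 0.3313]
tool_rot: [0.991, 1.334, -0.992]
ft_force: [0.1, 0.3, -1.2]
grip_width: 0.462
```

```bash
cat > look.py <<'E'
import sys
from h import *
n=sys.argv[1]
s=get_state();p,d=get_image("wrist")
cv2.imwrite(f"pics/w{n}.png",p[:,:,::-1]);np.savez(f"w{n}.npz",tool_rot=s["tool_rot"],position=s["position"],d=d)
M=R.from_rotvec(s["tool_rot"]).as_matrix()
print(s["time"],s["position"].round(4),"zyaw",np.degrees(np.arctan2(M[1,2],M[0,2])).round(2),"tilt",M[2].round(4),s["joint_positions"].round(2),s["grip_width"])
E
python3 look.py 1
```

```text
3.15 [0.4842 0.0644 0.3313] zyaw -73.27 tilt [-1.e+00 -4.e-04 -0.e+00] [-0.52 -0.07  0.32  1.7   0.02  1.5  -1.48] 0.461823529033484
```

View pics/w1.png

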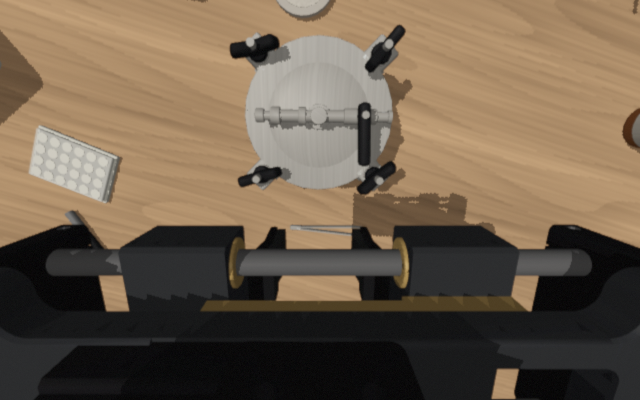

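The wrist view shows b near (255,47), a (385,48), c (261,178), d (377,178), and the lever (364,134) with its stem end near (365,108). I'll take a second view shifted sideways for heights.

Request:
jog_arm([
  [0,0,0,0,0,5,4],
  [0,0,0,0,0,5,4],
  [0,0,0,0,0,0,4],
  [0,0,0,0,0,0,4],
])

```text
time: 3.7
position: [0.5129, -0.0305, 0.3314]
tool_rot: [0.992, 1.334, -0.991]
ft_force: [-0.6, -0.5, -0.0]
grip_width: 0.462
```

```bash
python3 look.py 2; python3 - <<'E'
from h import *
for n in (1,2):
    img=cv2.imread(f"pics/w{n}.png")
    b,m=blobs(img[:215],50,60)
    for mk,s,c in b: print(n,s,c.round(1))
    z=cv2.resize(img[10:215,160:440] if n==1 else img[10:215,60:340],None,fx=2.8,fy=2.8,interpolation=cv2.INTER_CUBIC);cv2.imwrite(f"pics/zw{n}.png",z)
E
```

```text
3.7 [ 0.5129 -0.0305  0.3314] zyaw -73.25 tilt [-1.e+00 -2.e-04 -9.e-04] [-0.43 -0.01  0.43  1.65  0.    1.5  -1.27] 0.46220326673556683
1 [387  26  18  19 156] [396.6  33.9]
1 [231  35  48  27 738] [255.2  48.3]
1 [366  43  26  29 382] [377.7  57.3]
1 [358 103  13  62 653] [363.6 135.5]
1 [357 162  38  32 501] [375.2 176.6]
1 [239 166  43  20 409] [260.7 175.1]
2 [273  26  36  46 682] [291.3  50.1]
2 [133  35  53  28 813] [162.2  48.4]
2 [258 103  15  62 634] [265.3 135.5]
2 [275 162  36  32 410] [292.9 176. ]
2 [171 166  27  17 313] [183.8 173.7]
2 [152 176  13  10  87] [157.4 181. ]
```

View pics/zw1.png

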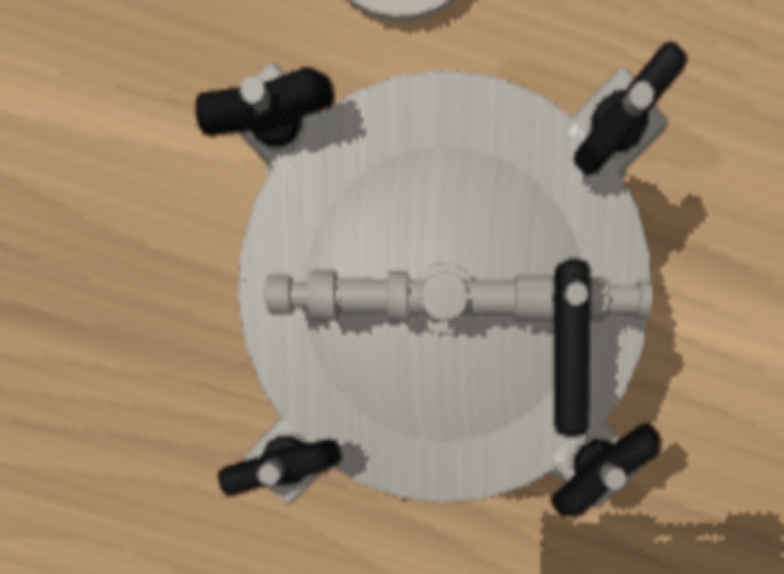

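View pics/zw2.png

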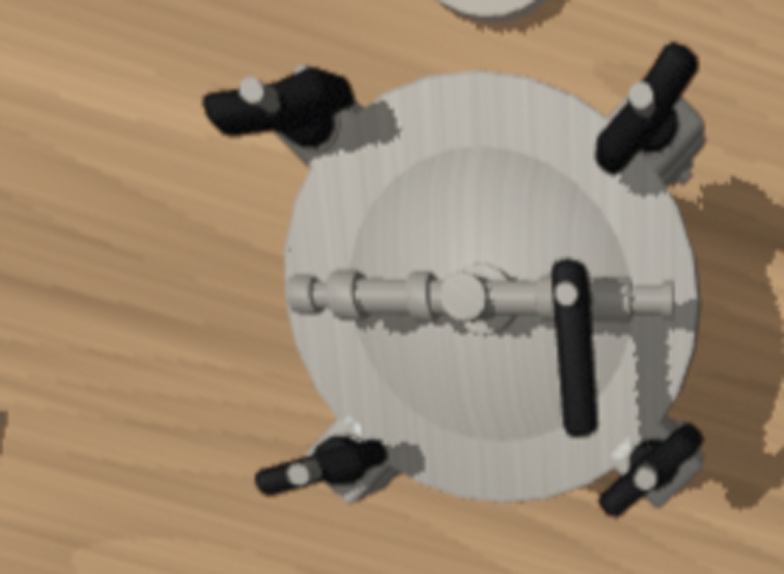

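```bash
cat > m.py <<'E'
from h import *
C=[cam("wrist",np.load(f"w{n}.npz")) for n in (1,2)]
def px(u,off): return (np.array(u)+.5)/2.8-.5+np.array(off)
pts={'b':((253,88),(251,90)),'a':((640,96),(641,95)),'c':((269,470),(298,473)),'d':((614,476),(645,478)),'stem':((576,291),(566,291)),'cap':((445,294),(463,294)),'plugend':((267,293),(287,293)),'valveend':((651,296),(673,296)),
'aT1':((676,50),(684,52)),'aT2':((588,165),(610,163))}
X={}
for k,(u,v) in pts.items():
    A=[];b=[]
    os=[]
    for (K,T),p,o in zip(C,(u,v),((160,10),(60,10))):
        c,d=ray(K,T,px(p,o));d=d[0]/np.linalg.norm(d[0]);P=np.eye(3)-np.outer(d,d);A.append(P);b.append(P@c)
    x=np.linalg.lstsq(np.vstack(A),np.hstack(b),rcond=None)[0];X[k]=x
    print(k,x.round(4),"res px",[ (proj(K,T,x)[0]-px(p,o)).round(1).tolist() for (K,T),p,o in zip(C,(u,v),((160,10),(60,10)))])
c=np.mean([X[k] for k in 'abcd'],0);print("centre",c,[np.linalg.norm((X[k]-c)[:2]).round(4) for k in 'abcd'],[np.degrees(np.arctan2(*(X[k]-c)[[1,0]])).round(1)-o for k,o in zip('abcd',(45,135,225,315))])
E
python3 m.py
```

```text
b [0.6101 0.1733 0.167 ] res px [[0.0, 0.3], [-0.1, -0.3]]
a [0.6483 0.0423 0.1636] res px [[0.0, -0.3], [0.0, 0.3]]
c [0.4797 0.1363 0.1663] res px [[0.0, 0.5], [-0.0, -0.5]]
d [0.5165 0.0047 0.1639] res px [[-0.0, 0.3], [-0.0, -0.3]]
stem [0.5764 0.0462 0.192 ] res px [[0.0, -0.1], [0.0, 0.1]]
cap [0.5639 0.0892 0.1622] res px [[0.0, -0.1], [0.0, 0.1]]
plugend [0.5448 0.1542 0.1599] res px [[-0.0, -0.0], [0.0, 0.0]]
valveend [0.5862 0.0133 0.1574] res px [[0.0, -0.1], [0.0, 0.1]]
aT1 [0.6696 0.0332 0.1514] res px [[-0.0, 0.3], [-0.0, -0.3]]
aT2 [0.6262 0.0506 0.1449] res px [[0.0, -0.4], [0.0, 0.4]]
centre [0.5636348  0.08914157 0.16519418] [np.float64(0.0967), np.float64(0.0961), np.float64(0.0963), np.float64(0.0967)] [np.float64(-74.0), np.float64(-73.9), np.float64(-74.30000000000001), np.float64(-434.2)]
```

```bash
python3 - <<'E'
from m import *
t={1:dict(a=((675,52),(588,163)),b=((207,113),(320,85)),c=((228,483),(330,453)),d=((650,435),(568,503)),lever=((572,266),(572,428))),2:dict(a=((683,55),(610,160)),b=((222,118),(330,88)),c=((263,483),(377,453)),d=((692,435),(610,503)),lever=((568,266),(580,428)))}
for n in t:
    K,T=C[n-1];o=((160,10),(60,10))[n-1]
    for k,(u,v) in t[n].items():
        P=plane(K,T,[px(u,o),px(v,o)],.19 if k=='lever' else .155);d=P[1]-P[0];print(n,k,np.degrees(np.arctan2(d[1],d[0])).round(1),np.linalg.norm(d).round(4))
    # PCA
    img=cv2.imread(f"pics/w{n}.png")
    for mk,s,c in blobs(img[:215],50,60)[0]:
        ys,xs=np.nonzero(mk);Q=plane(K,T,np.c_[xs,ys],.155)[:,:2];w,V=np.linalg.eigh(np.cov(Q.T));print('  pca',c.round(),np.degrees(np.arctan2(V[1,1],V[0,1])).round(1)%180)
s=np.load("w2.npz");M=R.from_rotvec(s["tool_rot"]).as_matrix()
print("to stem (z .187):",(M.T@(np.array([.5762,.0460,.187])-s["position"])*100).round(2))
E
```

```text
b [0.6101 0.1733 0.167 ] res px [[0.0, 0.3], [-0.1, -0.3]]
a [0.6483 0.0423 0.1636] res px [[0.0, -0.3], [0.0, 0.3]]
c [0.4797 0.1363 0.1663] res px [[0.0, 0.5], [-0.0, -0.5]]
d [0.5165 0.0047 0.1639] res px [[-0.0, 0.3], [-0.0, -0.3]]
stem [0.5764 0.0462 0.192 ] res px [[0.0, -0.1], [0.0, 0.1]]
cap [0.5639 0.0892 0.1622] res px [[0.0, -0.1], [0.0, 0.1]]
plugend [0.5448 0.1542 0.1599] res px [[-0.0, -0.0], [0.0, 0.0]]
valveend [0.5862 0.0133 0.1574] res px [[0.0, -0.1], [0.0, 0.1]]
aT1 [0.6696 0.0332 0.1514] res px [[-0.0, 0.3], [-0.0, -0.3]]
aT2 [0.6262 0.0506 0.1449] res px [[0.0, -0.4], [0.0, 0.4]]
centre [0.5636348  0.08914157 0.16519418] [np.float64(0.0967), np.float64(0.0961), np.float64(0.0963), np.float64(0.0967)] [np.float64(-74.0), np.float64(-73.9), np.float64(-74.30000000000001), np.float64(-434.2)]
1 a 157.8 0.0472
1 b -60.8 0.0428
1 c -57.0 0.044
1 d 147.9 0.0425
1 lever -161.0 0.0552
  pca [397.  34.] 158.5
  pca [255.  48.] 117.5
  pca [378.  57.] 154.6
  pca [364. 136.] 19.599999999999994
  pca [375. 177.] 146.2
  pca [261. 175.] 121.9
2 a 158.3 0.0444
2 b -59.6 0.0421
2 c -58.8 0.0497
2 d 146.1 0.0442
2 lever -161.6 0.0552
  pca [291.  50.] 157.4
  pca [162.  48.] 114.0
  pca [265. 136.] 17.19999999999999
  pca [293. 176.] 146.8
  pca [184. 174.] 119.9
  pca [157. 181.] 126.0
to stem (z .187): [14.44  8.27 -5.49]
```

Request:
jog_arm([
  [0,0,0,0,4.13,-2.75,4],
  [0,0,0,0,4.14,-2.74,4],
  [0,0,0,4.5,0,0,4],
  [0,0,0,4.5,0,0,4],
  [0,0,0,3,0,0,4],
  [0,0,0,0,0,0,4],
])

```text
time: 4.5
position: [0.5745, 0.0467, 0.209]
tool_rot: [0.988, 1.338, -0.994]
ft_force: [0.0, 0.4, 0.3]
grip_width: 0.457
```

```bash
python3 look.py 3
```

```text
4.5 [0.5745 0.0467 0.209 ] zyaw -73.18 tilt [-1.     -0.0055 -0.0012] [-0.47  0.19  0.39  1.69 -0.07  1.28 -1.34] 0.4568110934157898
```

View pics/w3.png

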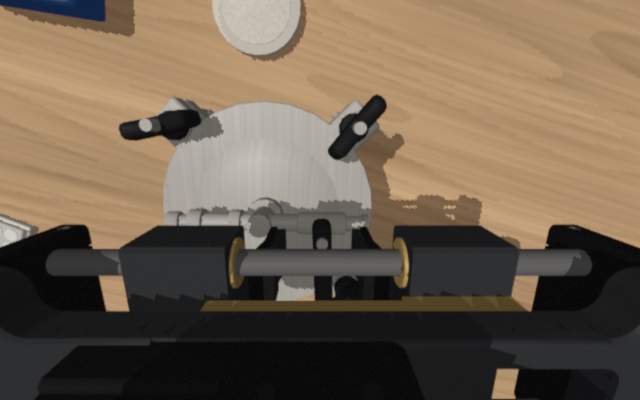

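The bar (322,245) sits between the fingertips (272 and 362). I'll go down and pinch.

Request:
jog_arm([
  [0.7,0,0,2.2,0,0,4],
  [0,0,0,0,0,0,4],
  [0,0,0,0,0,0,4],
])

```text
time: 4.92
position: [0.5775, 0.0454, 0.1914]
tool_rot: [1.003, 1.327, -0.999]
ft_force: [-0.1, 0.1, -0.1]
grip_width: 0.457
```

```bash
python3 look.py 4
```

```text
4.925 [0.5775 0.0454 0.1914] zyaw -74.03 tilt [-1.      0.0026  0.    ] [-0.47  0.2   0.39  1.72 -0.08  1.24 -1.35] 0.4571114420581477
```

Request:
jog_arm([
  [0,0,0,0.4,-0.1,0,1],
  [0,0,0,0,0,0,0.8],
  [0,0,0,0,0,0,0.8],
  [0,0,0,0,0,0,0.8],
  [0,0,0,0,0,0,0.8],
], squeeze=40)

```text
time: 5.6
position: [0.5756, 0.0449, 0.1857]
tool_rot: [1.002, 1.328, -1.002]
ft_force: [-1.2, 0.4, -0.2]
grip_width: 0.128
```

Request:
jog_arm([
  [-10,0,0,0,0,0,0.8],
  [-10,0,0,0,0,0,0.8],
  [-10,0,0,0,0,0,0.8],
  [-10,0,0,0,0,0,0.8],
  [-10,0,0,0,0,0,0.8],
  [-10,0,0,0,0,0,0.8],
  [-10,0,0,0,0,0,0.8],
  [-10,0,0,0,0,0,0.8],
  [-8,0,0,0,0,0,0.8],
  [0,0,0,0,0,0,0.8],
])

```text
time: 6.85
position: [0.5754, 0.0451, 0.1857]
tool_rot: [-0.189, 1.563, 0.19]
ft_force: [-1.3, 1.1, 1.3]
grip_width: 0.13
```

```bash
python3 look.py 5; python3 -c "
from h import *
s=get_state();print(s['torque'],s['ft_force'])"
```

```text
6.85 [0.5754 0.0451 0.1857] zyaw 13.86 tilt [-1.e+00  7.e-04 -3.e-04] [-0.33  0.2   0.24  1.72 -0.05  1.23  0.16] 0.1298545750032537
[0.18177682 0.37678426 0.0811539 ] [-1.6731404   2.01968806  1.20904487]
```

Turned 88° so far; I'll press on gently to the stop.

Request:
jog_arm([
  [-2,0,0,0,0,0,0.8],
  [-2,0,0,0,0,0,0.8],
  [-2,0,0,0,0,0,0.8],
  [0,0,0,0,0,0,0.8],
])

```text
time: 7.4
position: [0.5755, 0.0447, 0.1856]
tool_rot: [-0.272, 1.554, 0.273]
ft_force: [-3.1, 1.7, 2.1]
grip_width: 0.14
```

```bash
python3 look.py 6; python3 -c "
from h import *
s=get_state();print(s['torque'],s['ft_force'])"
```

```text
7.4 [0.5755 0.0447 0.1856] zyaw 19.88 tilt [-1.e+00  5.e-04 -0.e+00] [-0.32  0.2   0.23  1.72 -0.05  1.23  0.26] 0.1396150748314467
[ 0.36714945  0.59727807 -0.79476449] [-2.79498177  2.03349063  2.60413778]
```

Request:
jog_arm([
  [2,0,0,0,0,0,4],
  [0,0,0,0,0,0,4],
  [0,0,0,0,0,0,4],
  [0,0,0,-5,0,0,4],
  [0,0,0,-5,-2,0,4],
  [0,0,0,-4,-3,0,4],
  [0,0,0,0,0,0,4],
  [0,0,0,0,0,0,4],
])

```text
time: 8.45
position: [0.5907, -0.0025, 0.3247]
tool_rot: [-0.245, 1.558, 0.246]
ft_force: [-0.1, 0.4, 0.2]
grip_width: 0.46
```

```bash
python3 look.py 7
```

```text
8.45 [ 0.5907 -0.0025  0.3247] zyaw 17.94 tilt [-1.e+00  7.e-04 -8.e-04] [-0.28  0.17  0.27  1.48 -0.05  1.5   0.31] 0.45957076188937374
```

View pics/w7.png

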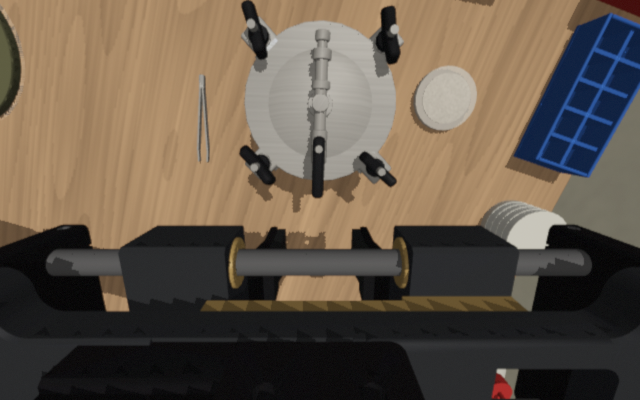

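The lever (319,167) is now in line with the pipe. I'll measure its angle and the knob angles from this view.

```bash
cat > meas.py <<'E'
import sys
from h import *
n=sys.argv[1]
K,T=cam("wrist",np.load(f"w{n}.npz"));img=cv2.imread(f"pics/w{n}.png")
for mk,s,c in blobs(img[:215],50,60)[0]:
    ys,xs=np.nonzero(mk);r=[]
    for z in (.159,.19):
        Q=plane(K,T,np.c_[xs,ys],z)[:,:2];w,V=np.linalg.eigh(np.cov(Q.T));r+=[Q.mean(0).round(3),(np.degrees(np.arctan2(V[1,1],V[0,1]))%180).round(1)]
    print(c.round(),s[4],*r)
z=cv2.resize(img[0:210,200:440],None,fx=2.8,fy=2.8,interpolation=cv2.INTER_CUBIC);cv2.imwrite(f"pics/zw{n}.png",z)
E
python3 meas.py 7
```

```text
[256.  31.] 667 [0.483 0.133] 123.1 [0.492 0.126] 123.1
[388.  36.] 779 [0.608 0.168] 116.3 [0.604 0.158] 116.3
[12. 80.] 451 [0.259 0.014] 83.4 [0.29  0.018] 83.4
[317. 169.] 565 [0.582 0.023] 106.3 [0.581 0.027] 106.3
[258. 164.] 540 [0.519 0.008] 146.6 [0.524 0.013] 146.6
[375. 168.] 423 [0.642 0.043] 156.6 [0.635 0.045] 156.6
```

View pics/zw7.png

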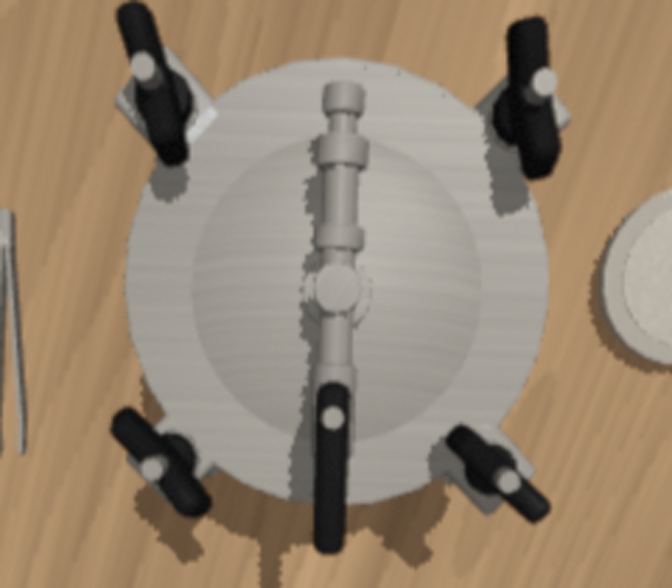

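Request:
jog_arm([
  [-7,0,0,0,0,0,4],
  [-7,0,0,0,0,0,4],
  [0,0,0,0,5.9,-0.71,4],
  [0,0,0,0,5.9,-0.71,4],
  [0,0,0,0,5.9,-0.71,4],
  [0,0,0,5,0,0,4],
  [0,0,0,5,0,0,4],
  [0,0,0,3.5,0,0,4],
  [0,0,0,0,0,0,4],
  [0,0,0,0,0,0,4],
])

```text
time: 9.75
position: [0.4796, 0.1367, 0.1914]
tool_rot: [-0.437, 1.525, 0.437]
ft_force: [1.0, -0.1, 0.0]
grip_width: 0.464
```

```bash
cat > to.py <<'E'
import sys
from h import *
x,y,z,yaw=map(float,sys.argv[1:5])
s=get_state();M=R.from_rotvec(s["tool_rot"]).as_matrix()
cy=np.degrees(np.arctan2(M[1,2],M[0,2]));dy=yaw-cy
Mt=R.from_euler('z',dy,degrees=True).as_matrix()@M
d=np.array([x,y,z])-s["position"]
print("turn wx",(-dy).round(2),"shift now(cm)",(M.T@d*100).round(2),"shift after turn",(Mt.T@d*100).round(2),"tilt",M[2].round(4))
E
python3 look.py 8; python3 to.py .4788 .1363 .157 32
```

```text
9.75 [0.4796 0.1367 0.1914] zyaw 31.97 tilt [-1.e+00 -1.e-04  1.e-03] [-0.44  0.03  0.11  1.89 -0.    1.22  0.23] 0.46419779162162983
turn wx -0.05 shift now(cm) [ 3.51  0.03 -0.14] shift after turn [ 3.51  0.03 -0.14] tilt [-1.0e+00 -4.0e-04  2.4e-03]
```

View pics/w8.png

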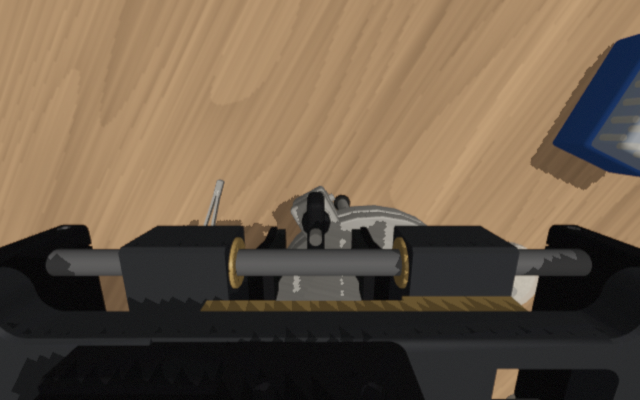

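Knob c (316,225) is centred and upright between the fingers. I'll descend and pinch.

Request:
jog_arm([
  [0,0,0,3.5,0,-0.1,4],
  [0,0,0,0,0,0,4],
  [0,0,0,0,0,0,4],
], squeeze=45)

```text
time: 10.18
position: [0.4795, 0.1359, 0.1573]
tool_rot: [-0.436, 1.524, 0.437]
ft_force: [-0.1, 1.3, 0.3]
grip_width: 0.462
```

```bash
 python3 to.py .4788 .1363 .157 32
```

```text
turn wx -0.08 shift now(cm) [ 0.03  0.07 -0.04] shift after turn [ 0.03  0.07 -0.04] tilt [-1.0e+00 -5.0e-04  2.4e-03]
```

Request:
jog_arm([
  [0,0,0,0,0,0,0.8],
  [0,0,0,0,0,0,0.8],
  [0,0,0,0,0,0,0.8],
  [0,0,0,0,0,0,0.8],
], squeeze=45)

```text
time: 10.68
position: [0.4782, 0.1354, 0.1558]
tool_rot: [-0.437, 1.527, 0.436]
ft_force: [-1.0, -0.6, 2.0]
grip_width: 0.128
```

```bash
 python3 to.py .4788 .1363 .157 122
```

```text
turn wx -90.08 shift now(cm) [-0.12  0.05  0.1 ] shift after turn [-0.12 -0.1   0.05] tilt [-1.e+00  0.e+00 -7.e-04]
```

Gripped (11 mm). Twisting by 90°.

Request:
jog_arm([
  [-10,0,0,0,0,0,0.8],
  [-10,0,0,0,0,0,0.8],
  [-10,0,0,0,0,0,0.8],
  [-10,0,0,0,0,0,0.8],
  [-10,0,0,0,0,0,0.8],
  [-10,0,0,0,0,0,0.8],
  [-10,0,0,0,0,0,0.8],
  [-10,0,0,0,0,0,0.8],
  [-10,0,0,0,0,0,0.8],
  [0,0,0,0,0,0,0.8],
])

```text
time: 11.92
position: [0.4781, 0.1353, 0.1557]
tool_rot: [-1.605, 0.894, 1.606]
ft_force: [-2.8, -1.3, 2.6]
grip_width: 0.133
```

Request:
jog_arm([
  [0,0,0,0,0,0,0.8],
])

```text
time: 12.05
position: [0.4782, 0.1352, 0.1557]
tool_rot: [-1.605, 0.895, 1.605]
ft_force: [-3.4, -1.0, 4.7]
grip_width: 0.135
```

```bash
 python3 to.py .4788 .1363 .157 122;python3 -c "
from h import *
s=get_state();print(s['torque'],s['ft_force'],s['joint_positions'][6],s['grip_width'])"
```

```text
turn wx -0.22 shift now(cm) [-0.13 -0.11  0.06] shift after turn [-0.13 -0.11  0.06] tilt [-1.e+00  9.e-04 -2.e-04]
[-0.38213177  0.6974543   0.22062834] [-3.43553726 -0.97328931  4.6506264 ] 1.7997485577569936 0.13455838062231631
```

Request:
jog_arm([
  [0,0,0,0,0,0,4],
  [0,0,0,0,0,0,4],
  [0,0,0,0,0,0,4],
  [0,0,0,-5,0,0,4],
  [0,0,0,-5,-3,0,4],
  [0,0,0,-3,-5,0,4],
  [0,0,0,0,-2,0,4],
  [0,0,0,0,0,0,4],
])

```text
time: 13.05
position: [0.5639, 0.1893, 0.2849]
tool_rot: [-1.607, 0.892, 1.608]
ft_force: [-0.1, -0.5, -0.6]
grip_width: 0.456
```

```bash
python3 look.py 9;python3 meas.py 9
```

```text
13.05 [0.5639 0.1893 0.2849] zyaw 121.97 tilt [-1.e+00  6.e-04  2.e-04] [-0.42  0.19  0.06  1.53 -0.01  1.43  1.77] 0.45601915722831826
[576.  46.] 796 [0.33  0.307] 45.4 [0.351 0.289] 45.4
[174.  49.] 1240 [0.516 0.013] 142.4 [0.515 0.029] 142.4
[318.  93.] 675 [0.48  0.138] 31.9 [0.483 0.14 ] 31.9
[141. 124.] 1006 [0.588 0.014] 107.2 [0.579 0.03 ] 107.2
[155. 190.] 582 [0.639 0.05 ] 153.7 [0.624 0.062] 153.7
```

View pics/w9.png

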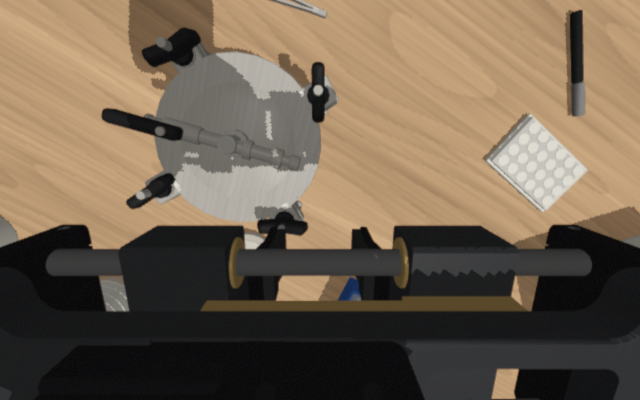

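Knob c (318,93) now reads 31.9° against about 122° at the start, so it has turned 90°. On to knob a.

Request:
jog_arm([
  [10.6,0,0,0,0,0,4],
  [10.6,0,0,0,0,0,4],
  [10.6,0,0,0,0,0,4],
  [10.6,0,0,0,0,0,4],
  [10.6,0,0,0,0,0,4],
  [10.6,0,0,0,0,0,4],
  [10.6,0,0,0,0,0,4],
  [10.6,0,0,0,0,0,4],
  [10.6,0,0,0,0,0,4],
  [10.6,0,0,0,0,0,4],
])

```text
time: 14.35
position: [0.5622, 0.1874, 0.2852]
tool_rot: [-0.213, 1.562, 0.213]
ft_force: [0.2, 0.1, 0.2]
grip_width: 0.46
```

Request:
jog_arm([
  [10.6,0,0,0,0,0,4],
  [10.6,0,0,0,0,0,4],
  [10.6,0,0,0,0,0,4],
  [10.6,0,0,0,0,0,4],
  [10.6,0,0,0,0,0,4],
  [10.6,0,0,0,0,0,4],
  [10.6,0,0,0,0,0,4],
  [10.6,0,0,0,0,0,4],
  [10.6,0,0,0,0,0,4],
  [10.6,0,0,0,0,0,4],
])

```text
time: 15.6
position: [0.5623, 0.1874, 0.2852]
tool_rot: [1.215, 1.206, -1.216]
ft_force: [-0.2, -0.1, -0.9]
grip_width: 0.456
```

```bash
 python3 to.py .6484 .0419 .192 -112; python3 -c "
from h import *
print(get_state()['joint_positions'].round(2))"
```

```text
turn wx 21.51 shift now(cm) [ 9.31  8.75 14.48] shift after turn [ 9.3  13.45 10.26] tilt [-1.0e+00 -1.2e-03 -1.0e-04]
[-0.68  0.18  0.37  1.55 -0.07  1.42 -1.89]
```

Request:
jog_arm([
  [10.7,0,0,0,0,0,4],
  [10.7,0,0,0,0,0,4],
  [0,0,0,0,4.48,3.42,4],
  [0,0,0,0,4.48,3.42,4],
  [0,0,0,0,4.48,3.42,4],
  [0,0,0,4.6,0,0,4],
  [0,0,0,4.6,0,0,4],
  [0,0,0,0,0,0,4],
  [0,0,0,0,0,0,4],
])

```text
time: 16.73
position: [0.6512, 0.0436, 0.1954]
tool_rot: [1.481, 1.007, -1.478]
ft_force: [-0.1, 0.5, 0.3]
grip_width: 0.465
```

```bash
 python3 look.py 10; python3 to.py .6484 .0419 .157 -112
```

```text
16.725 [0.6512 0.0436 0.1954] zyaw -111.49 tilt [-1.      0.0017 -0.0012] [-0.48  0.37  0.48  1.52 -0.18  1.29 -1.92] 0.46481538152903457
turn wx 0.51 shift now(cm) [ 3.92 -0.27  0.3 ] shift after turn [ 3.92 -0.27  0.3 ] tilt [-1.      0.0031 -0.002 ]
```

View pics/w10.png

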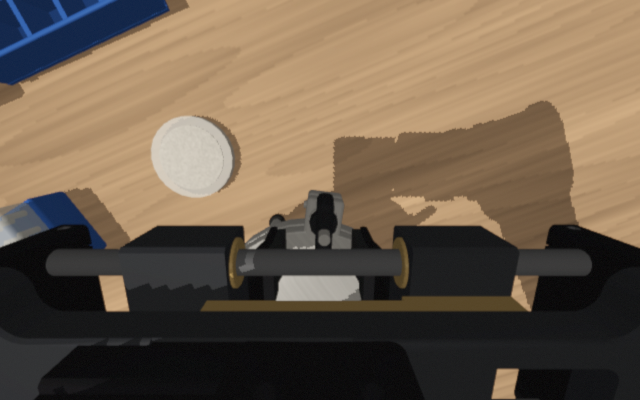

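Knob a (323,220) is aligned between the fingers. I'll descend with a small correction.

Request:
jog_arm([
  [0.5,0,0,3.8,-0.2,0.3,4],
  [0,0,0,0,0,0,4],
  [0,0,0,0,0,0,4],
])

```text
time: 17.15
position: [0.6491, 0.0419, 0.1579]
tool_rot: [1.488, 1.001, -1.483]
ft_force: [-0.9, -0.7, 1.1]
grip_width: 0.46
```

```bash
 python3 to.py .6484 .0419 .157 -112
```

```text
turn wx 0.04 shift now(cm) [ 0.09 -0.07  0.03] shift after turn [ 0.09 -0.07  0.03] tilt [-1.      0.0028 -0.0017]
```

Request:
jog_arm([
  [0,0,0,0,0,0,0.8],
  [0,0,0,0,0,0,0.8],
  [0,0,0,0,0,0,0.8],
  [0,0,0,0,0,0,0.8],
], squeeze=50)

```text
time: 17.65
position: [0.6478, 0.0411, 0.1559]
tool_rot: [1.486, 1.002, -1.487]
ft_force: [-1.9, -1.9, 0.5]
grip_width: 0.132
```

Request:
jog_arm([
  [-10,0,0,0,0,0,0.8],
  [-10,0,0,0,0,0,0.8],
  [-10,0,0,0,0,0,0.8],
  [-10,0,0,0,0,0,0.8],
  [-10,0,0,0,0,0,0.8],
  [-10,0,0,0,0,0,0.8],
  [-10,0,0,0,0,0,0.8],
  [-10,0,0,0,0,0,0.8],
  [-10,0,0,0,0,0,0.8],
  [-1,0,0,0,0,0,0.8],
])

```text
time: 18.9
position: [0.6479, 0.0411, 0.1558]
tool_rot: [0.288, 1.551, -0.289]
ft_force: [-1.6, -0.3, 2.9]
grip_width: 0.137
```

Request:
jog_arm([
  [0,0,0,0,0,0,0.8],
])

```text
time: 19.02
position: [0.6479, 0.0411, 0.1558]
tool_rot: [0.289, 1.551, -0.29]
ft_force: [-1.4, -2.4, 2.4]
grip_width: 0.135
```

```bash
 python3 to.py .6484 .0419 .157 -22; python3 -c "
from h import *
s=get_state();print(s['torque'],s['ft_force'],s['joint_positions'][6],s['grip_width'])"
```

```text
turn wx 0.84 shift now(cm) [-0.12  0.1   0.02] shift after turn [-0.12  0.1   0.02] tilt [-1.e+00 -4.e-04  2.e-04]
[-0.40447927  0.33695477 -0.1012226 ] [-1.41819135 -2.36354383  2.36293749] -0.41196154947505426 0.13503692919791824
```

Request:
jog_arm([
  [0,0,0,0,0,0,4],
  [0,0,0,0,0,0,4],
  [0,0,0,0,0,0,4],
  [0,0,0,-5,0,0,4],
  [0,0,0,-5,-3,0,4],
  [0,0,0,-3,-5,0,4],
  [0,0,0,0,-3,0,4],
  [0,0,0,0,0,0,4],
])

```text
time: 20.02
position: [0.6079, -0.0645, 0.2865]
tool_rot: [0.291, 1.549, -0.292]
ft_force: [-0.4, 0.9, 0.2]
grip_width: 0.458
```

```bash
python3 look.py 11;python3 meas.py 11; python3 to.py .5164 .0043 .192 -122.7
```

```text
20.025 [ 0.6079 -0.0645  0.2865] zyaw -21.3 tilt [-1.0e+00 -3.0e-04  1.7e-03] [-0.18  0.22  0.29  1.5  -0.06  1.43 -0.26] 0.45841958692878193
[108.  49.] 1580 [0.487 0.129] 26.4 [0.504 0.115] 26.4
[317.  81.] 673 [0.647 0.039] 67.9 [0.645 0.034] 67.9
[249. 121.] 955 [0.577 0.029] 105.9 [0.583 0.026] 105.9
[210. 168.] 681 [0.524 0.004] 148.7 [0.536 0.004] 148.7
turn wx 101.59 shift now(cm) [  9.37   2.84 -10.96] shift after turn [  9.37 -11.31  -0.59] tilt [-1.e+00  8.e-04  3.e-04]
```

View pics/w11.png

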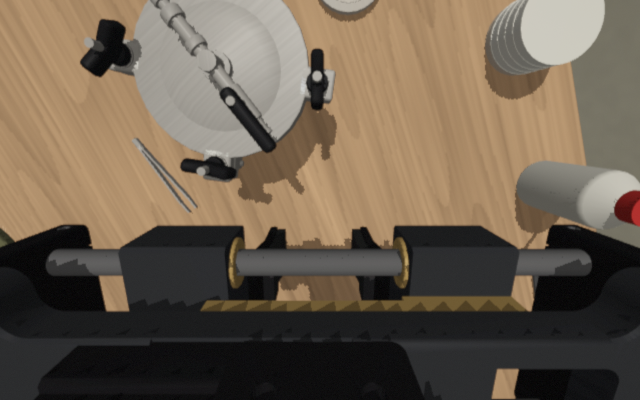

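Knob a (317,81) reads 67.9° against about 158° at the start, so it has turned 90°. Next is d.

Request:
jog_arm([
  [10.2,0,0,0,0,0,4],
  [10.2,0,0,0,0,0,4],
  [10.2,0,0,0,0,0,4],
  [10.2,0,0,0,0,0,4],
  [10.2,0,0,0,0,0,4],
  [10.2,0,0,0,0,0,4],
  [10.2,0,0,0,0,0,4],
  [10.2,0,0,0,0,0,4],
  [10.2,0,0,0,0,0,4],
  [9.8,0,0,0,0,0,4],
])

```text
time: 21.32
position: [0.6089, -0.0583, 0.2846]
tool_rot: [1.616, 0.884, -1.617]
ft_force: [0.4, -0.7, -0.3]
grip_width: 0.46
```

Request:
jog_arm([
  [0,0,0,0,-5.6,-0.3,4],
  [0,0,0,0,-5.6,-0.3,4],
  [0,0,0,4.6,0,0,4],
  [0,0,0,4.6,0,0,4],
  [0,0,0,0,0,0,4],
  [0,0,0,0,0,0,4],
])

```text
time: 22.08
position: [0.5184, 0.0053, 0.1949]
tool_rot: [1.615, 0.884, -1.612]
ft_force: [0.6, 0.1, 0.8]
grip_width: 0.455
```

```bash
 python3 look.py 12; python3 to.py .5164 .0043 .157 -122.7
```

```text
22.075 [0.5184 0.0053 0.1949] zyaw -122.51 tilt [-1.      0.0012 -0.001 ] [-0.45  0.07  0.41  1.85 -0.03  1.23 -2.17] 0.4550525806558545
turn wx 0.17 shift now(cm) [ 3.85 -0.18  0.2 ] shift after turn [ 3.85 -0.18  0.2 ] tilt [-1.      0.0023 -0.002 ]
```

View pics/w12.png

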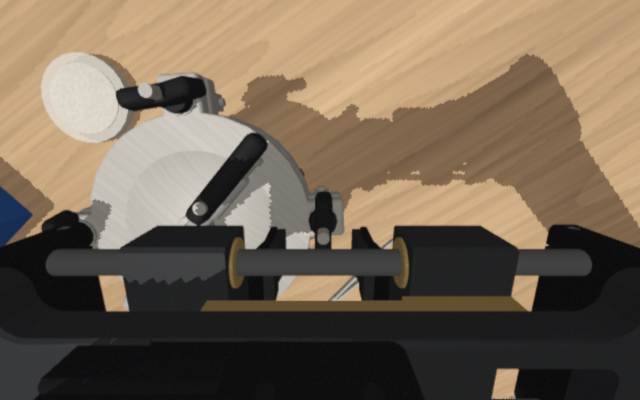

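Knob d (323,215) is aligned.

Request:
jog_arm([
  [0.1,0,0,3.75,-0.15,0.2,4],
  [0,0,0,0,0,0,4],
  [0,0,0,0,0,0,4],
])

```text
time: 22.5
position: [0.5163, 0.0035, 0.158]
tool_rot: [1.618, 0.882, -1.613]
ft_force: [0.5, 1.1, -0.0]
grip_width: 0.457
```

```bash
 python3 to.py .5164 .0043 .157 -122.7
```

```text
turn wx 0.01 shift now(cm) [ 0.1  -0.04 -0.07] shift after turn [ 0.1  -0.04 -0.07] tilt [-1.      0.0021 -0.0018]
```

Request:
jog_arm([
  [0,0,0,0,0,0,0.8],
  [0,0,0,0,0,0,0.8],
  [0,0,0,0,0,0,0.8],
  [0,0,0,0,0,0,0.8],
], squeeze=50)

```text
time: 23.0
position: [0.5153, 0.0037, 0.1563]
tool_rot: [1.617, 0.883, -1.615]
ft_force: [-1.2, -1.2, 1.3]
grip_width: 0.129
```

Request:
jog_arm([
  [-10,0,0,0,0,0,0.8],
  [-10,0,0,0,0,0,0.8],
  [-10,0,0,0,0,0,0.8],
  [-10,0,0,0,0,0,0.8],
  [-10,0,0,0,0,0,0.8],
  [-10,0,0,0,0,0,0.8],
  [-10,0,0,0,0,0,0.8],
  [-10,0,0,0,0,0,0.8],
  [-10,0,0,0,0,0,0.8],
  [0,0,0,0,0,0,0.8],
])

```text
time: 24.25
position: [0.5155, 0.0027, 0.1563]
tool_rot: [0.448, 1.522, -0.449]
ft_force: [1.3, -2.0, 1.0]
grip_width: 0.134
```

Request:
jog_arm([
  [0,0,0,0,0,0,0.8],
])

```text
time: 24.38
position: [0.5155, 0.0028, 0.1563]
tool_rot: [0.448, 1.522, -0.449]
ft_force: [2.1, -2.5, 0.4]
grip_width: 0.133
```

```bash
 python3 to.py .5164 .0043 .157 -32.7; python3 -c "
from h import *
s=get_state();print(s['torque'],s['ft_force'],s['joint_positions'][6],s['grip_width'])"
```

```text
turn wx -0.14 shift now(cm) [-0.07  0.18 -0.01] shift after turn [-0.07  0.18 -0.01] tilt [-1.0e+00 -2.0e-04  1.5e-03]
[-0.73690245 -0.29735174  0.16007271] [ 2.14739978 -2.50327328  0.37463069] -0.6004797145378592 0.13331726065494445
```

Request:
jog_arm([
  [0,0,0,0,0,0,4],
  [0,0,0,0,0,0,4],
  [0,0,0,0,0,0,4],
  [0,0,0,-5,0,0,4],
  [0,0,0,-5,-3,0,4],
  [0,0,0,-3,-4,0,4],
  [0,0,0,0,-1,0,4],
  [0,0,0,0,0,0,4],
])

```text
time: 25.38
position: [0.4714, -0.0637, 0.2854]
tool_rot: [0.448, 1.525, -0.447]
ft_force: [1.0, 0.5, -0.6]
grip_width: 0.46
```

```bash
python3 look.py 13;python3 meas.py 13; python3 to.py .6108 .1739 .192 29
```

```text
25.375 [ 0.4714 -0.0637  0.2854] zyaw -32.73 tilt [-1.e+00  6.e-04 -1.e-03] [-0.33 -0.09  0.38  1.81  0.03  1.41 -0.52] 0.46042258537216285
[203.  19.] 954 [0.475 0.123] 2.2 [0.479 0.108] 2.2
[423.  10.] 588 [0.634 0.029] 121.7 [0.62  0.025] 121.7
[374.  42.] 1349 [0.588 0.03 ] 107.4 [0.579 0.026] 107.4
[320. 116.] 639 [0.516 0.004] 56.9 [0.515 0.003] 56.9
turn wx -61.64 shift now(cm) [ 9.28 27.45 -1.02] shift after turn [ 9.24 13.95 23.68] tilt [-1.0e+00 -2.0e-04 -1.8e-03]
```

View pics/w13.png

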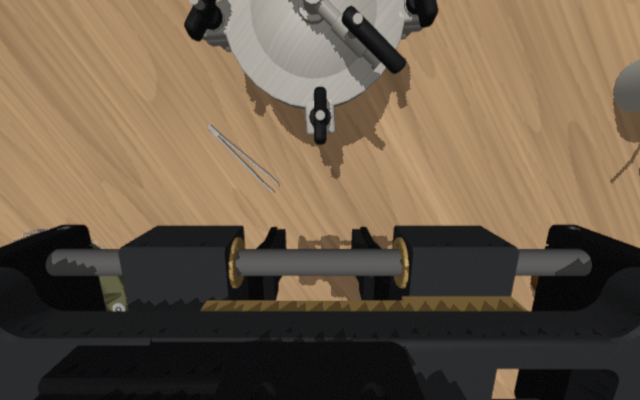

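Knob d (320,116) reads 56.9° against about 147° at the start, so it has turned 90°. On the way to b, I'll stop for an unbiased view of its angle.

Request:
jog_arm([
  [-10.3,0,0,0,0,0,4],
  [-10.3,0,0,0,0,0,4],
  [-10.3,0,0,0,0,0,4],
  [-10.3,0,0,0,0,0,4],
  [-10.2,0,0,0,0,0,4],
  [-10.2,0,0,0,0,0,4],
  [0,0,0,0,1,5.9,4],
  [0,0,0,0,1,5.9,4],
  [0,0,0,0,1,5.9,4],
  [0,0,0,0,1,5.9,4],
])

```text
time: 26.68
position: [0.66, 0.0889, 0.2834]
tool_rot: [-0.397, 1.537, 0.399]
ft_force: [1.0, -0.6, 0.9]
grip_width: 0.46
```

Request:
jog_arm([
  [0,0,0,0,0,0,4],
  [0,0,0,0,0,0,4],
])

```text
time: 26.92
position: [0.6585, 0.0862, 0.2835]
tool_rot: [-0.397, 1.538, 0.397]
ft_force: [-0.5, -1.0, 0.3]
grip_width: 0.465
```

```bash
python3 look.py 14;python3 meas.py 14; python3 to.py .6108 .1739 .192 29
```

```text
26.925 [0.6585 0.0862 0.2835] zyaw 29.01 tilt [-1.0e+00  7.0e-04 -4.1e-03] [-0.45  0.35  0.37  1.36 -0.12  1.46  0.42] 0.4648962709740866
[174.  60.] 968 [0.487 0.137] 28.3 [0.503 0.138] 28.3
[318.  95.] 680 [0.611 0.172] 118.9 [0.613 0.169] 118.9
[162. 199.] 530 [0.524 0.014] 55.5 [0.536 0.03 ] 55.5
[216. 202.] 280 [0.571 0.038] 106.6 [0.578 0.05 ] 106.6
turn wx -0.09 shift now(cm) [ 9.28 10.08  0.15] shift after turn [ 9.28 10.08  0.17] tilt [-1.0e+00  3.0e-04 -2.3e-03]
```

View pics/w14.png

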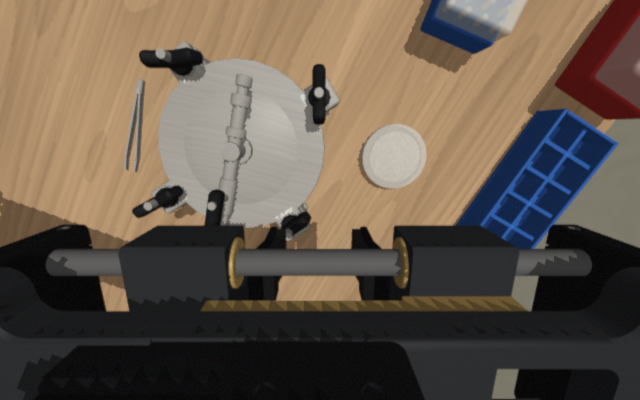

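Knob b (318,95) measures 118.9°, which matches the 29° jaw yaw. Approaching.

Request:
jog_arm([
  [0,0,0,0,5,0.1,4],
  [0,0,0,0,5,0.1,4],
  [0,0,0,4.6,0,0,4],
  [0,0,0,4.6,0,0,4],
  [0,0,0,0,0,0,4],
  [0,0,0,0,0,0,4],
])

```text
time: 27.72
position: [0.6132, 0.1733, 0.1965]
tool_rot: [-0.394, 1.531, 0.395]
ft_force: [0.4, -0.1, 0.2]
grip_width: 0.46
```

```bash
 python3 to.py .6108 .1739 .157 29
```

```text
turn wx -0.15 shift now(cm) [ 3.95  0.18 -0.2 ] shift after turn [ 3.95  0.18 -0.2 ] tilt [-1.0e+00 -2.0e-04  3.2e-03]
```

Request:
jog_arm([
  [-0.1,0,0,3.85,0.15,-0.2,4],
  [0,0,0,0,0,0,4],
  [0,0,0,0,0,0,4],
])

```text
time: 28.1
position: [0.6113, 0.1742, 0.1582]
tool_rot: [-0.396, 1.531, 0.397]
ft_force: [0.2, -0.0, -0.2]
grip_width: 0.462
```

```bash
 python3 look.py 15; python3 to.py .6108 .1739 .157 29
```

```text
28.1 [0.6113 0.1742 0.1582] zyaw 28.99 tilt [-1.0e+00 -5.0e-04  3.5e-03] [-0.57  0.34  0.32  1.61 -0.11  1.2   0.27] 0.4615159751751021
turn wx 0.0 shift now(cm) [ 0.13 -0.   -0.08] shift after turn [ 0.13 -0.   -0.08] tilt [-1.e+00 -6.e-04  4.e-03]
```

View pics/w15.png

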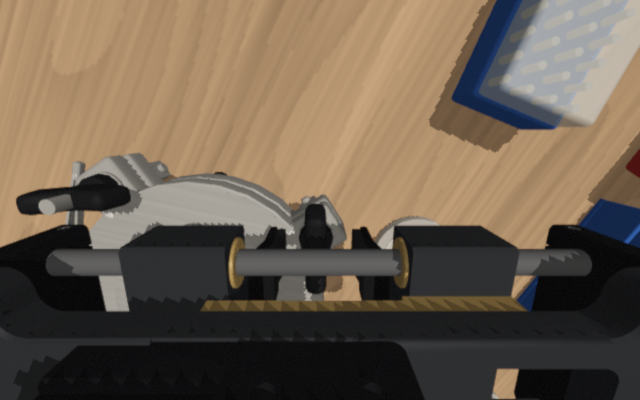

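Knob b (316,230) is centred between the fingers. I'll pinch and turn it.

Request:
jog_arm([
  [0,0,0,0,0,0,0.8],
  [0,0,0,0,0,0,0.8],
  [0,0,0,0,0,0,0.8],
  [0,0,0,0,0,0,0.8],
], squeeze=50)

```text
time: 28.65
position: [0.6096, 0.1739, 0.1557]
tool_rot: [-0.397, 1.535, 0.397]
ft_force: [-1.3, -0.1, 0.5]
grip_width: 0.133
```

Request:
jog_arm([
  [-10,0,0,0,0,0,0.8],
  [-10,0,0,0,0,0,0.8],
  [-10,0,0,0,0,0,0.8],
  [-10,0,0,0,0,0,0.8],
  [-10,0,0,0,0,0,0.8],
  [-10,0,0,0,0,0,0.8],
  [-10,0,0,0,0,0,0.8],
  [-10,0,0,0,0,0,0.8],
  [-10,0,0,0,0,0,0.8],
  [0,0,0,0,0,0,0.8],
])

```text
time: 29.9
position: [0.6093, 0.1726, 0.1556]
tool_rot: [-1.57, 0.93, 1.571]
ft_force: [-4.6, -3.2, 4.8]
grip_width: 0.135
```

Request:
jog_arm([
  [0,0,0,0,0,0,0.8],
])

```text
time: 30.02
position: [0.6093, 0.1726, 0.1556]
tool_rot: [-1.569, 0.931, 1.57]
ft_force: [-4.5, -3.6, 4.2]
grip_width: 0.13
```

```bash
 python3 to.py .6108 .1739 .157 119; python3 -c "
from h import *
s=get_state();print(s['torque'],s['ft_force'],s['joint_positions'][6],s['grip_width'])"
```

```text
turn wx -0.21 shift now(cm) [-0.14 -0.2   0.04] shift after turn [-0.14 -0.2   0.04] tilt [-1.0e+00  2.8e-03 -9.0e-04]
[-0.83587628  1.01092605  0.15247739] [-4.52298478 -3.61013964  4.24815791] 1.7770263421078347 0.13012822116145292
```

Request:
jog_arm([
  [0,0,0,0,0,0,4],
  [0,0,0,0,0,0,4],
  [0,0,0,0,0,0,4],
  [0,0,0,-5,0,0,4],
  [0,0,0,-5,-3,0,4],
  [0,0,0,-5,-3,0,4],
  [0,0,0,-3,-2,0,4],
  [0,0,0,0,0,0,4],
  [0,0,0,0,0,0,4],
])

```text
time: 31.15
position: [0.6794, 0.2127, 0.3341]
tool_rot: [-1.571, 0.927, 1.573]
ft_force: [0.0, 0.2, -0.2]
grip_width: 0.455
```

```bash
python3 look.py 16;python3 meas.py 16; python3 -c "
from h import *
for n in ('top','scene'):
    p,_=get_image(n);cv2.imwrite(f'pics/{n}1.png',p[:,:,::-1])
print(get_state()['ft_force'])"
```

```text
31.15 [0.6794 0.2127 0.3341] zyaw 119.0 tilt [-1.0e+00  2.1e-03  3.0e-04] [-0.4   0.44  0.1   1.11 -0.04  1.59  1.76] 0.4545990746384856
[195.   9.] 827 [0.578 0.018] 107.9 [0.582 0.034] 107.9
[348.   5.] 122 [0.502 0.149] 109.5 [0.513 0.152] 109.5
[197.  89.] 664 [0.646 0.049] 71.2 [0.644 0.062] 71.2
[317. 118.] 448 [0.61  0.174] 29.6 [0.611 0.174] 29.6
[ 0.00567111 -0.11694693 -0.06373725]
```

View pics/w16.png

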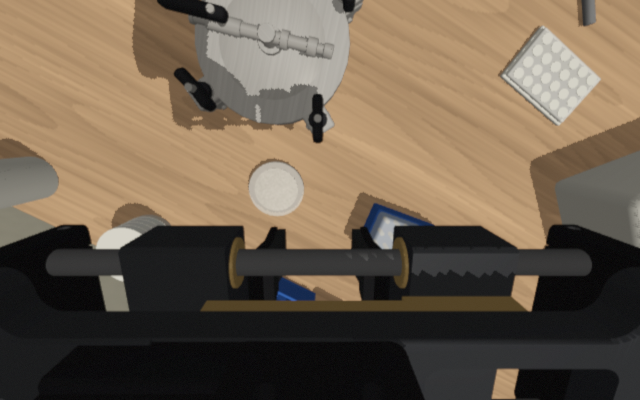

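View pics/scene1.png

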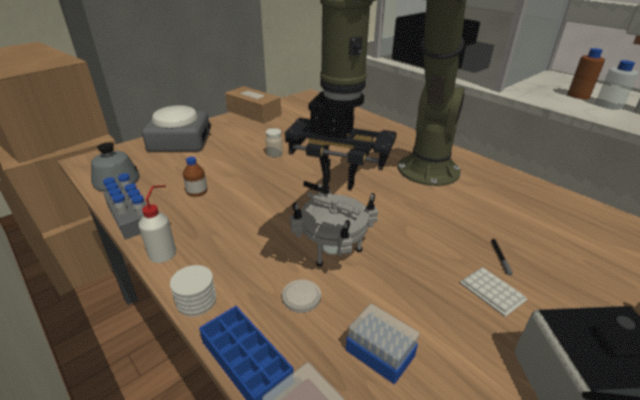

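Knob b (317,118) reads 29.6° against 118.9° at the start, so it has turned about 90°. The lever is still in line with the pipe, the other things look undisturbed in the scene view, and the robot is clear. Handing in.

```bash
python3 -c "
from bench import *
print(close_job())"
```

```text
the job is handed in; nothing more can be done
None
```

The vent valve is fully open and all four wing knobs are slackened by about a quarter turn, crosswise in the order c, a, d, b. The job was handed in at about 31 s of the 72 s allowed, with the gripper open and clear above the holder.

**Vent valve:** I pinched the lever over its stem and twisted it until the stop pushed back. A wrist picture then put the bar at 106.3°, against 105.9° for the pipe. I didn't see it move afterwards; a later, slanted view read 107.9°, which I put down to the viewing angle.

**Knobs:** each was checked in a wrist picture after release.

| Knob | Angle before | Angle after | Turn |
|---|---|---|---|
| c | about 122° | 31.9° | about 90° |
| a | about 158° | 67.9° | about 90° |
| d | about 147° | 56.9° | about 90° |
| b | 118.9° | 29.6° | about 90.7° |

The starting angles of c, a and d are uncertain by about 2–3°, because separate views disagreed by that much. The knobs turned with the jaws, so the turns themselves should be closer than that.

**Forces and surroundings:** the forces I read stayed within a few newtons. The other things on the bench looked undisturbed in the last pictures; I did not measure their positions.

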